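Mount the temperature sensor on the hotplate's bent rod

ROBOT

A 6-joint arm with a two-finger parallel gripper is mounted at the origin on the work surface. World frame = base frame: x ahead of the robot, y to its left, z up, the work surface at z = 0. Lengths are in m, angles in rad, forces in N, time in s.
With the tool pointing down it reaches from about 0.3 to 0.825 m from the base axis. Payload 5.4 kg.
Tool frame: the origin (TCP) lies at the very end of the fingers, on their centre line; the grasp point (between the pads) lies 19 mm behind it; z points along the fingers, y is the line along which they close (so a half turn about z gives the same grasp; the last joint's range is limited). The gripper opens to 92 mm and grips with 3 to 60 N. Pads are 20 mm wide; open, the fingers measure 128 mm over their backs; the gripper's body (75 mm by 189 mm) begins 69 mm behind the grasp point.
Start: joints at [-1.497, 0.158, 1.597, -0, 1.386, -0.21], TCP at [0.161, -0.552, 0.215] pointing down, gripper open.
Joint ranges: [-2.91, 2.91], [-0.94, 2.29], [0.18, 2.7], [-1.29, 4.43], [0.17, 2.64], [-3, 3]. Speed limits (rad/s): [2.57, 2.57, 3.14, 3.14, 3.14, 3.14].

INTERFACE

Orientations are given as a rotation vector (axis times angle).
In Python, from workcell import bot gives the robot as it stands. Calls block until the motion is done:
- bot.goto(position, orientation): joint-space move of the TCP to a pose.
- bot.line_to(position, rot=None, max_speed=0.15): straight line of the TCP; rot=None keeps the orientation; max_speed is the mean speed in m/s.
- bot.set_joints(angles): joint-space move.
- bot.set_gripper(opening, newtons=None): opening from 0.0 (shut) to 1.0 (fully open); newtons is the grip in N (None keeps the last); returns when the fingers have stopped.
- bot.hold(seconds).
- bot.inverse_kinematics(position, orientation): joint angles nearest the present ones, or None.
- bot.read_camera(name): name is "scene" or "top"; returns a dict with "pixels" (400x640x3 uint8, blue, green, red), "fx", "fy", "cx", "cy" (pixels), "R" (3x3) and "t" (3): a world point X has camera coordinates R X + t. Camera axes: x right, y down, z forward; pixel columns grow to the right and rows downward; lengths in m; the calibration is good to about 2 mm. A picture is of the moment at which its call begins. There is no depth.
A pose or a line that the arm cannot do raises bot.MotionError and nothing moves.
- bot.job_done(): hands the job in; it is judged then, once.
Readings, each from a call of its own:
- bot.current_clock(): time.
- bot.current_joints(): joint angles.
- bot.current_joint_vel(): joint speeds.
- bot.current_effort(): joint torques, N m.
- bot.current_ee_pos(): TCP position.
- bot.current_tool_rot(): TCP orientation.
- bot.current_contact_force(): force on the tool from outside, world axes, zero at the start.
- bot.current_ft_torque(): the same for the moment, N m.
- bot.current_opening(): opening from 0.0 (shut) to 1.0 (fully open).
- bot.current_grip_force(): force on a finger pad.
Only numpy, scipy, OpenCV 4.12 (cv2) and the standard library are available. Lean on these libraries where they do the work, as an engineer would, in place of code of your own. Each camera call takes 0.05 s, during which the arm holds its last target. There are 200 camera calls.

TASK

Pick up the sensor carrier by its blue tab, thread its drilled boss onto the free end of the hotplate's bent steel rod, and slide it gently round the bend and along the rod until it drives the stiff orange bush fully home against the post. Leave the carrier hanging upright on the rod up against the bush, let go of it, never force it, and leave the dish and the other glassware where they are.

Things in the scene. Friction and masses are not known exactly. Their poses are not given: they have to be found in the camera images.
- carrier: Loose upright sensor carrier, 120 to 200 g, 115 mm tall. Origin: underside centre, z up. Round black head (36 mm dia, 40 mm high); aluminium boss, 14 mm long, 27 mm across, with a through bore along x, 13 mm dia, axis 58 mm up; on top a flat blue grip tab, 71 to 115 mm up, 24 mm along x, 10 mm thick along y (pinch across y). Same either way round.
- bore (a point): Centre of the carrier's bore, 58 mm above its underside; axes as the carrier (x along the bore).
- stand: White fixed hotplate, 170 x 170 mm, 75 mm high, with a level bent steel rod (10 mm dia, axis 180 mm above the bench). Origin: underside centre, z up. In its axes (mm): post (16 dia, plate to rod) at x -70, y 0; from it the rod runs along +x to x 30, then bends right (to -y) on a 50 radius by 30 degrees to x 55, y -6.7, where the limb goes on.
- limb: Outer half of the same rod, fixed. Origin: mid-bend, on the rod axis (x 55, y -6.7, z 180 mm of the stand). Its x runs out to the free end. In its axes (mm): on from the origin by 30 degrees (50 radius) to x 25, y 6.7, then straight to x 95, y 6.7, the round-nosed end. Hand-bent: 52 to 68 degrees right of the stand's x; out from the origin it rises or droops evenly, by up to 5 there: feel for it.
- bush (a joint): Orange bush round the straight limb between the bend and the post, 20 mm diameter, 14 mm long. Value: how far it has been pushed towards the post, in m; 0.012 is fully home (a hard stop). It starts at 0 to 0.005, needs about 8 N to slide and stays where it is left.
- bush_face (a point): Centre of the bush's free face (the one that the carrier's boss pushes on), on the rod axis; axes as the stand.
- dish: Loose glass dish, 84 mm across, 22 mm high, standing on the hotplate under the rod. Origin: centre of the underside.
- amber: Brown glass bottle, 64 mm diameter, 150 mm tall. Origin: centre of the underside.
- amber2: A second brown glass bottle of the same size.
- beaker: Glass beaker, 66 mm diameter, 85 mm tall. Origin: centre of the underside.
- jar: White jar with a blue cap, 50 mm diameter, 60 mm tall. Origin: centre of the underside.
Things that resemble listed ones, but are neither listed nor needed, are in the scene too. Of the things that look like the carrier, the larger one is meant.

How it is judged:
By the outcome, as a careful person would: the job done as asked, in the order asked, and still so for the second after the job is handed in, with the robot touching nothing.
It also fails if it takes over 72 s, if anything falls off the work surface, if the arm or the gripper's body presses on something with over 40 N, if the wrist force passes 120 N, or if a joint passes its speed limit or range.

## Working session

There is one attempt and no reset: what is moved stays moved. The work goes in short steps, each a Python script; the robot and the scene stay as the last script left them, time stands still between calls to the robot, and variables do not carry over. Pictures are saved under pics/ and viewed, at most 10 in all, crops included, and the job is handed in when it is done.

```bash
mkdir -p pics; ls
cat > h.py <<'E'
import numpy as np, cv2
from workcell import bot
def ray(c,u,v):
    R=np.array(c["R"]);t=np.array(c["t"]).reshape(3)
    d=R.T@np.array([(u-c["cx"])/c["fx"],(v-c["cy"])/c["fy"],1.]);return -R.T@t,d/np.linalg.norm(d)
def onz(c,u,v,z):
    o,d=ray(c,u,v);return o+d*(z-o[2])/d[2]
def proj(c,X):
    p=np.array(c["R"])@np.array(X)+np.array(c["t"]).reshape(3);return np.array([c["fx"]*p[0]/p[2]+c["cx"],c["fy"]*p[1]/p[2]+c["cy"]])
def two(a,b):
    (o1,d1),(o2,d2)=a,b
    s=np.linalg.lstsq(np.c_[d1,-d2],o2-o1,rcond=None)[0]
    p,q=o1+s[0]*d1,o2+s[1]*d2;return (p+q)/2,np.linalg.norm(p-q)
E
python3 - <<'E'
from h import *
for n in("scene","top"):
    c=bot.read_camera(n);cv2.imwrite(f"pics/{n}0.png",c["pixels"]);print(n,c["fx"],c["fy"],c["cx"],c["cy"],ray(c,320,200))
    print(np.round(c["R"],3))
print(bot.current_clock(),bot.current_tool_rot())
E
```

```text
pics
scene 393.58647614103654 393.58647614103654 319.66849184860735 199.26681050232037 (array([ 1.06284293, -0.76715814,  0.86411839]), array([-0.47499098,  0.62262354, -0.62187096]))
[[ 0.793  0.609  0.002]
 [ 0.379 -0.491 -0.784]
 [-0.476  0.623 -0.62 ]]
top 477.4819044657812 477.4819044657812 322.47848251067217 200.8582052012545 (array([ 0.44724057, -0.00143274,  1.29737809]), array([ 0.08157692, -0.00776531, -0.9966368 ]))
[[ 0.019 -1.     0.015]
 [-0.997 -0.02  -0.08 ]
 [ 0.08  -0.013 -0.997]]
0.1 [-3.10838352e+00 -4.44036554e-01 -1.12742646e-04]
```

View pics/scene0.png

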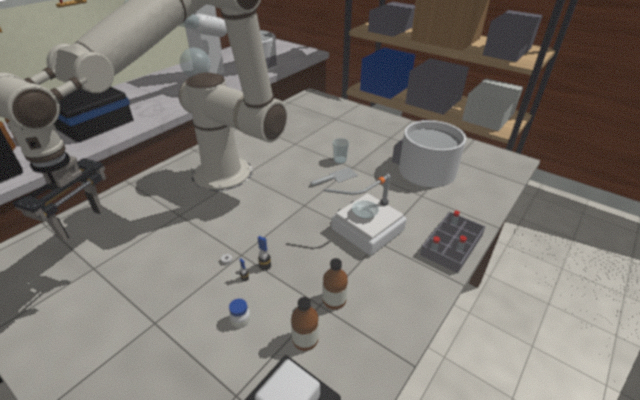

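View pics/top0.png

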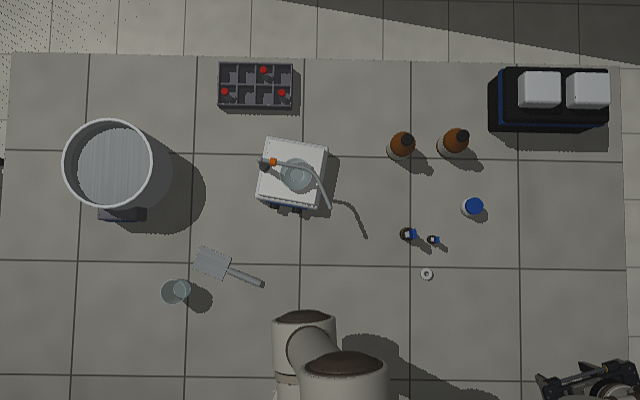

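Scene view: the larger carrier is at about (264,250) and a smaller lookalike at (243,268). The hotplate with rod is at (368,215). Top view: larger carrier (409,234), smaller (433,239); blue-capped jar (474,206) is the other blue thing; rod runs from the bush (272,162) to the free end (330,208). I choose the larger carrier and will check it in a close crop.

Run:
```python
from h import *
a=cv2.imread("pics/scene0.png");b=cv2.imread("pics/top0.png")
def cr(i,x,y,w,h):return cv2.resize(i[y:y+h,x:x+w],(400,300),interpolation=cv2.INTER_CUBIC)
m=np.vstack([np.hstack([cr(a,225,225,60,45+15)[:, :],cr(a,325,165,100,75)]),np.hstack([cr(b,390,210,60,45),cr(b,250,135,100,75)])])
cv2.imwrite("pics/crop1.png",m)
```

```text
(no output)
```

View pics/crop1.png

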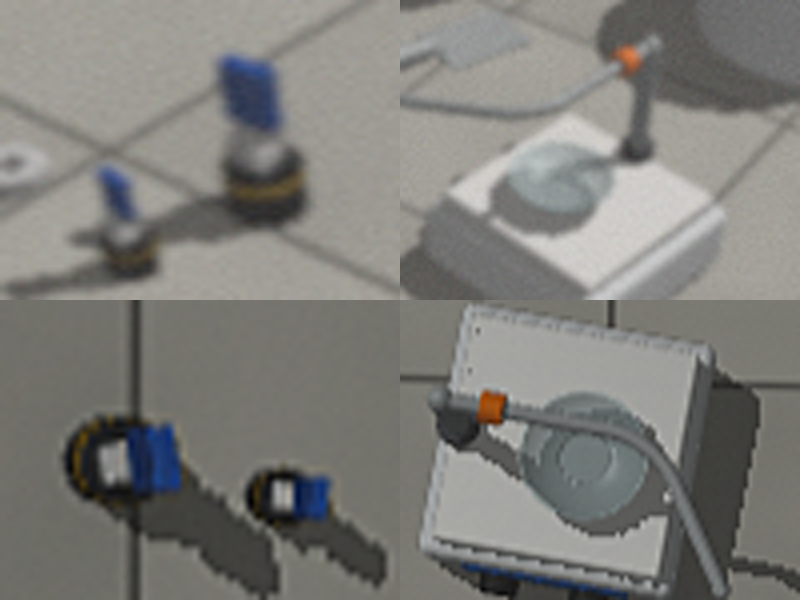

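The close crop confirms the larger carrier, with its blue tab plane roughly along world x. The rod bends right, towards the robot. I'll measure next.

```bash
cat > meas.py <<'E'
from h import *
s=bot.read_camera("scene");t=bot.read_camera("top")
def blobs(c,lo,hi,box):
    x,y,w,h=box;m=cv2.inRange(cv2.cvtColor(c["pixels"],cv2.COLOR_BGR2HSV),lo,hi)
    k=np.zeros_like(m);k[y:y+h,x:x+w]=m[y:y+h,x:x+w];return k
E
python3 - <<'E'
from meas import *
m=blobs(t,(105,120,50),(130,255,255),(400,215,22,40))
ys,xs=np.nonzero(m)
for y in range(ys.min(),ys.max()+1):
    r=xs[ys==y];print(y,r.min(),r.max(),onz(t,r.max()+.5,y,.115)[:2].round(4))
m=blobs(s,(105,120,50),(130,255,255),(252,230,25,35))
ys,xs=np.nonzero(m);print("scene tab hull",[tuple(p[0]) for p in cv2.convexHull(np.c_[xs,ys])])
O=((3,150,120),(18,255,255))
for c,b in((s,(365,165,40,30)),(t,(255,145,40,30))):
    m=blobs(c,*O,b);M=cv2.moments(m,True);print("bush",M["m10"]/M["m00"],M["m01"]/M["m00"],cv2.minAreaRect(cv2.findNonZero(m)))
w=blobs(t,(0,0,165),(180,40,255),(240,120,100,100));print("plate",cv2.minAreaRect(cv2.findNonZero(w)))
for z in(.165,.18,.195):
    p=onz(t,330.5,208,z);print(z,p,proj(s,p))
def cr(i,x,y,w,h):return cv2.resize(i["pixels"][y:y+h,x:x+w],(w*10,h*10),interpolation=cv2.INTER_CUBIC)
cv2.imwrite("pics/rod.png",np.hstack([cr(s,315,165,40,60),cr(t,300,160,40,60)]))
E
```

```text
229 409 415 [ 0.4766 -0.2488]
230 409 415 [ 0.4741 -0.2488]
231 409 415 [ 0.4716 -0.2488]
232 409 415 [ 0.4692 -0.2488]
233 409 416 [ 0.4667 -0.2513]
234 410 416 [ 0.4643 -0.2513]
235 410 416 [ 0.4618 -0.2513]
236 410 416 [ 0.4593 -0.2513]
237 410 416 [ 0.4568 -0.2513]
238 410 416 [ 0.4544 -0.2514]
scene tab hull [(np.int32(265), np.int32(248)), (np.int32(264), np.int32(249)), (np.int32(259), np.int32(238)), (np.int32(259), np.int32(237)), (np.int32(260), np.int32(237)), (np.int32(264), np.int32(238)), (np.int32(265), np.int32(246))]
bush 381.61538461538464 179.15384615384616 ((381.7500305175781, 179.25001525878906), (4.242640495300293, 2.1213202476501465), 45.0)
bush 272.25 161.0 ((272.11767578125, 161.02943420410156), (5.093247413635254, 5.820855140686035), 14.03624439239502)
plate ((289.5370788574219, 171.90420532226562), (60.17386245727539, 59.22836685180664), 11.689369201660156)
0.165 [ 0.52134684 -0.03557507  0.165     ] [324.55631203 193.68477223]
0.18 [ 0.52036519 -0.03512281  0.18      ] [324.43206911 189.37204789]
0.195 [ 0.51938355 -0.03467054  0.195     ] [324.30594519 184.99402994]
```

View pics/rod.png

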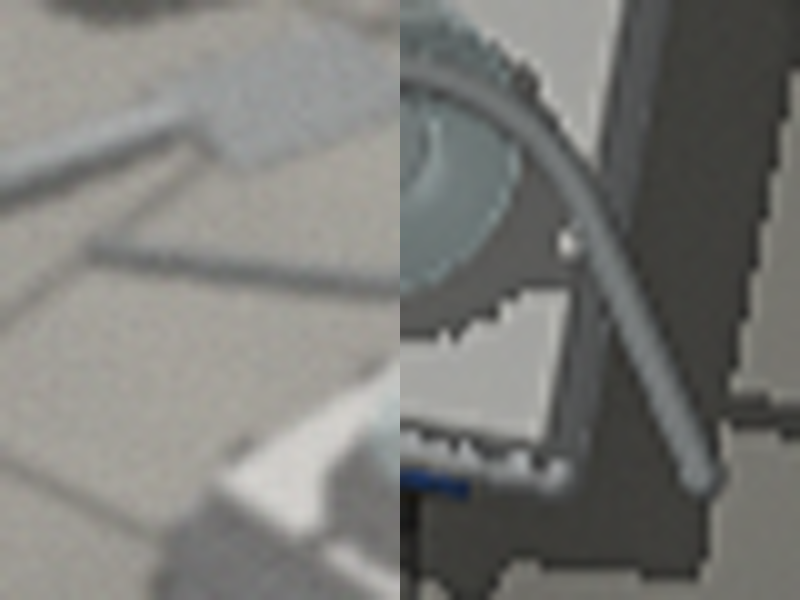

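```bash
cat > stand.py <<'E'
from meas import *
c0=onz(t,289.54,171.9,.075)
th=np.radians(11.69);d=40*np.array([np.cos(th),np.sin(th)])
e=onz(t,289.54+d[0],171.9+d[1],.075)-c0;yawP=np.arctan2(e[1],e[0])
post=onz(t,259.2,159.4,.188);bush=onz(t,272.25,161,.183)
E
python3 - <<'E'
from stand import *
print("plate c",c0,"yaw",np.degrees(yawP),"post",post,"bush",bush,"2view bush",two(ray(s,381.7,179.2),ray(t,272.25,161)))
def inst(p):
    v=p-c0;c,q=np.cos(yawP),np.sin(yawP);return np.array([c*v[0]+q*v[1],-q*v[0]+c*v[1],p[2]])
print("post in st",inst(post),"bush",inst(bush))
# rod centre in top rows: sub-pixel by brightness ridge in rows 178..207
g=cv2.GaussianBlur(t["pixels"],(0,0),.6).mean(2);L=[]
for v in range(188,207):
    u0=319.4+(v-180)*.4
    x=np.arange(int(u0-3),int(u0+5));w=np.clip(g[v,x]-g[v,int(u0+5)]-15,0,None)
    if v>=194: L.append((x@w/w.sum(),v))
print(np.round(L,2).tolist())
S=[]
h=cv2.GaussianBlur(s["pixels"],(0,0),.6).mean(2)
for u in range(324,356):
    v0=189.3+(u-324)*.135;y=np.arange(int(v0-4),int(v0+5.5));bg=np.median(h[y,u]);w=np.clip(bg-8-h[y,u],0,None);S.append((u,round(y@w/max(w.sum(),1e-6),2)))
print(S)
sl=np.polyfit(*np.array(S).T,1);lp=np.polyfit(np.array(L)[:,1],np.array(L)[:,0],1);print(sl,lp)
for v in(208,204,200,196,192,188):
    o,dd=ray(t,np.polyval(lp,v),v)
    zs=np.linspace(.15,.21,121);er=[(lambda q:q[1]-np.polyval(sl,q[0]))(proj(s,o+dd*(z-o[2])/dd[2])) for z in zs]
    z=zs[np.argmin(np.abs(er))];p=o+dd*(z-o[2])/dd[2];print(v,p.round(4),"st",(inst(p)*1e3).round(1))
E
```

```text
plate c [0.61841665 0.06895376 0.075     ] yaw -100.59715682255923 post [0.63063435 0.13415998 0.188     ] bush [0.62830501 0.10400827 0.183     ] 2view bush (array([0.62835598, 0.10406695, 0.18469008]), np.float64(0.0007708412796218864))
post in st [-6.63409669e-02  1.77259267e-05  1.88000000e-01] bush [-0.03627514  0.00327309  0.183     ]
[[323.75, 194.0], [324.26, 195.0], [324.69, 196.0], [325.19, 197.0], [325.59, 198.0], [325.97, 199.0], [326.38, 200.0], [326.81, 201.0], [327.52, 202.0], [nan, 203.0], [nan, 204.0], [nan, 205.0], [nan, 206.0]]
[(324, np.float64(190.0)), (325, np.float64(190.01)), (326, np.float64(190.08)), (327, np.float64(190.44)), (328, np.float64(190.6)), (329, np.float64(190.64)), (330, np.float64(190.93)), (331, np.float64(191.05)), (332, np.float64(191.07)), (333, np.float64(191.12)), (334, np.float64(191.18)), (335, np.float64(191.41)), (336, np.float64(191.63)), (337, np.float64(191.84)), (338, np.float64(191.92)), (339, np.float64(192.01)), (340, np.float64(192.04)), (341, np.float64(192.09)), (342, np.float64(192.27)), (343, np.float64(192.5)), (344, np.float64(192.69)), (345, np.float64(192.82)), (346, np.float64(192.95)), (347, np.float64(192.97)), (348, np.float64(193.08)), (349, np.float64(193.16)), (350, np.float64(193.22)), (351, np.float64(193.42)), (352, np.float64(193.45)), (353, np.float64(193.42)), (354, np.float64(193.4)), (355, np.float64(193.37))]
[1.20007331e-01 1.51219386e+02] [nan nan]
208 [nan nan nan] st [nan nan nan]
204 [nan nan nan] st [nan nan nan]
200 [nan nan nan] st [nan nan nan]
196 [nan nan nan] st [nan nan nan]
192 [nan nan nan] st [nan nan nan]
188 [nan nan nan] st [nan nan nan]<stdin>:11: RuntimeWarning: invalid value encountered in scalar divide
```

Run:
```python
from stand import *
L=np.array([[323.75,194],[324.26,195],[324.69,196],[325.19,197],[325.59,198],[325.97,199],[326.38,200],[326.81,201]])
lp=np.polyfit(L[:,1],L[:,0],1);print(lp)
sl=np.array([.12,151.22-.4]);sl=np.array([.128,190.0-.4-.128*325])
P=[]
for v in(208,205,202,199,196,193):
    u=np.polyval(lp,v);o,dd=ray(t,u,v)
    n=np.array(s["R"]).T@np.array([0,0,1]);zs=np.linspace(.15,.21,601)
    X=o+dd*((zs-o[2])/dd[2])[:,None];er=[(lambda q:q[1]-np.polyval(sl,q[0]))(proj(s,x)) for x in X]
    P.append(X[np.argmin(np.abs(er))]);print(v,round(u,1),P[-1].round(4),proj(s,P[-1]).round(1))
d=P[0]-P[-1];print("limb yaw",np.degrees(np.arctan2(d[1],d[0])),"rise",np.degrees(np.arcsin(d[2]/np.linalg.norm(d))), "stand yaw",np.degrees(yawP))
# straight-limb ridge: dark/bright profile across rod in columns
g=t["pixels"].mean(2)
for u in (264,266,278,280,283,286,290):
    print(u,g[154:172,u].astype(int))
# IK checks
from scipy.spatial.transform import Rotation as Ro
for yaw in range(-180,180,30):
    r=(Ro.from_euler("z",yaw,degrees=True)*Ro.from_euler("x",180,degrees=True)).as_rotvec()
    q=[bot.inverse_kinematics(p,r) for p in([.464,-.247,.09],[.52,-.035,.22],[.63,.09,.21])]
    print(yaw,[None if a is None else a[5].round(2) if hasattr(a[5],'round') else round(a[5],2) for a in q])
```

```text
[  0.43166667 240.07583333]
208 329.9 [ 0.5204 -0.0337  0.1785] [324.7 189.6]
205 328.6 [ 0.5274 -0.0305  0.1786] [327.3 189.9]
202 327.3 [ 0.5344 -0.0273  0.1787] [329.9 190.2]
199 326.0 [ 0.5414 -0.0242  0.1789] [332.5 190.6]
196 324.7 [ 0.5484 -0.021   0.179 ] [335.2 190.9]
193 323.4 [ 0.5555 -0.0178  0.1791] [337.8 191.2]
limb yaw -155.62069240784365 rise -0.8940385108558931 stand yaw -100.59715682255923
264 [161 161 163 151 122 110 113  97  65  50  54  52  54  55  47  57  51  46]
266 [166 165 167 172 138 109 115 106  75  55  56  55  56  52  45  36  36  62]
278 [165 163 163 164 166 169 157 122 114 106  66 145 171 166 164 166 169 178]
280 [163 163 164 163 165 166 172 136 111 111  86 120 164 172 172 162 153 128]
283 [161 164 163 163 163 165 168 157 121 112 106  70  95 110 111 113 115 116]
286 [163 161 164 163 164 165 171 133  99 108 113  93  77 109 124 126 103  90]
290 [162 162 162 165 164 126 105 112 101 100 111 111  86  79  96 102 100  76]
-180 [np.float64(-2.29), np.float64(-1.87), np.float64(-1.62)]
-150 [np.float64(-2.81), np.float64(-2.39), np.float64(-2.14)]
-120 [np.float64(2.95), np.float64(-2.92), np.float64(-2.67)]
-90 [np.float64(2.42), np.float64(2.84), None]
-60 [np.float64(1.9), np.float64(2.32), np.float64(2.57)]
-30 [np.float64(1.38), np.float64(1.8), np.float64(2.05)]
0 [np.float64(0.85), np.float64(1.27), np.float64(1.52)]
30 [np.float64(0.33), np.float64(0.75), np.float64(1.0)]
60 [np.float64(-0.2), np.float64(0.22), np.float64(0.48)]
90 [np.float64(-0.72), np.float64(-0.3), np.float64(-0.05)]
120 [np.float64(-1.24), np.float64(-0.82), np.float64(-0.57)]
150 [np.float64(-1.77), np.float64(-1.35), np.float64(-1.09)]
```

```bash
cat >> h.py <<'E'
from scipy.spatial.transform import Rotation as Ro
def rv(yaw,pitch=0): # tool x along yaw (deg) , raised by pitch (deg)
    return (Ro.from_euler("z",yaw,degrees=True)*Ro.from_euler("y",-pitch,degrees=True)*Ro.from_euler("x",180,degrees=True)).as_rotvec()
def F(n=3):
    f=[]
    for _ in range(n): f.append(bot.current_contact_force()); bot.hold(.01)
    return np.mean(f,0)
E
python3 - <<'E'
from h import *
r=rv(6)
bot.set_gripper(.4,30)
bot.goto([.4655,-.245,.2],r)
bot.line_to([.4655,-.245,.1],max_speed=.15)
bot.hold(.1)
s=bot.read_camera("scene");t=bot.read_camera("top")
i=np.hstack([cv2.resize(s["pixels"][205:285,210:290],(400,400)),cv2.resize(t["pixels"][190:270,370:450],(400,400))])
cv2.imwrite("pics/g1.png",i);print(bot.current_clock(),bot.current_ee_pos(),F())
E
```

```text
3.925 [ 0.46615824 -0.24558693  0.10116508] [-0.38323482  0.17213755 -0.35595271]
```

View pics/g1.png

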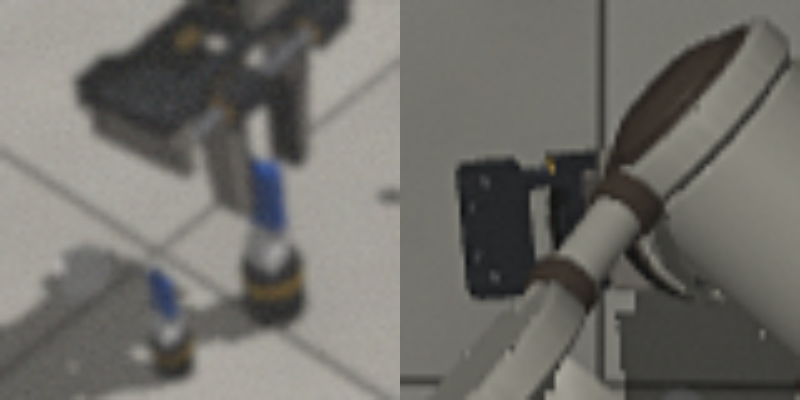

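The tab sits between the open fingers, at about (268,190) in the left crop. The small one is clear. Gripping now, then on to the rod end.

Run:
```python
from h import *
bot.line_to([.4655,-.245,.078],max_speed=.1)
bot.hold(.1);p0=np.array(bot.current_ee_pos())
bot.set_gripper(0,30);bot.hold(.1)
p=np.array(bot.current_ee_pos());print(p0,p,bot.current_opening(),bot.current_grip_force(),F())
bot.line_to([.4655,-.245,.15],max_speed=.1);bot.hold(.15);print(F(),bot.current_opening(),bot.current_ee_pos())
h=p[2]-.058
E_=np.array([.5204,-.0337,.179]);u=np.array([-.911,-.413,0])
q=E_+.035*u+[0,0,h]
bot.goto(q+[0,0,.03],rv(24.4));bot.line_to(q,max_speed=.1);bot.hold(.2)
print("h",h,"want",q,"got",bot.current_ee_pos(),F(),bot.current_clock())
s=bot.read_camera("scene");t=bot.read_camera("top")
i=np.hstack([cv2.resize(s["pixels"][150:230,285:365],(400,400)),cv2.resize(t["pixels"][160:240,290:370],(400,400))])
cv2.imwrite("pics/r1.png",i)
b=np.array(bot.current_ee_pos())-[0,0,h];print(proj(s,b),proj(t,b),proj(s,E_),proj(t,E_))
```

```text
[ 0.46575335 -0.24521831  0.07843608] [ 0.46556699 -0.24510862  0.07813695] 0.10594534230512882 29.998002648353577 [-0.21894985  0.06073025  1.39457212]
[-0.6109754   0.50730316 -1.27886853] 0.10629619099846532 [ 0.46502627 -0.24460309  0.14908525]
h 0.020136949395733426 want [ 0.488515   -0.048155    0.19913695] got [ 0.4890106  -0.04849011  0.19991545] [-0.03789076 -0.11981153 -1.03965847] 7.6333
[313.06214202 187.66741258] [335.88071705 221.55386134] [324.73353886 189.41914256] [329.88119037 208.00091456]
```

View pics/r1.png

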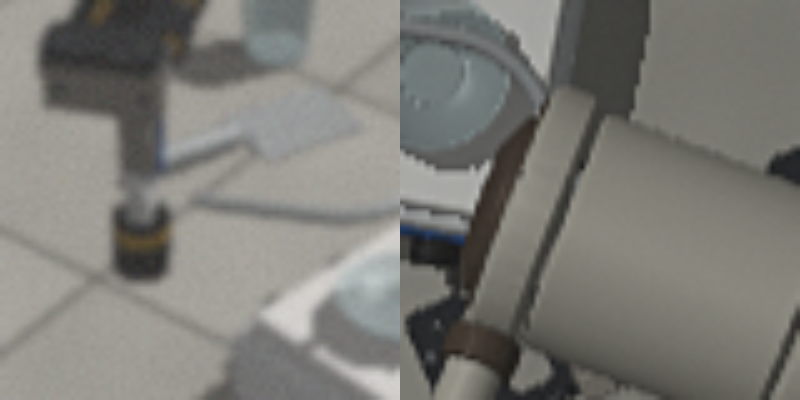

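The carrier is held upright, with its head at crop (142,240) left, and the rod end is at (197,200). I'll check the camera against the known held head before advancing.

Run:
```python
from meas import *
b=np.array(bot.current_ee_pos())-[0,0,.0201]
pts=np.array([proj(s,b+[.018*np.cos(a),.018*np.sin(a),z]) for a in np.linspace(0,6.28,60) for z in(-.058,-.018)])
print("pred",pts.min(0),pts.max(0))
g=cv2.GaussianBlur(s["pixels"],(0,0),.5).mean(2)
print("col",[(v,int(g[v,312:315].mean())) for v in range(184,212)])
print("row",[(u,int(g[201:204,u].mean())) for u in range(302,324)])
print("rod",[ (u,g[184:197,u].astype(int).tolist()) for u in (322,324,326,330,336)])
```

```text
pred [306.97092835 188.92517352] [319.21319865 206.98496953]
col [(184, 83), (185, 98), (186, 112), (187, 124), (188, 125), (189, 122), (190, 117), (191, 111), (192, 111), (193, 105), (194, 86), (195, 64), (196, 54), (197, 63), (198, 70), (199, 67), (200, 56), (201, 47), (202, 48), (203, 46), (204, 50), (205, 70), (206, 110), (207, 144), (208, 151), (209, 142), (210, 140), (211, 144)]
row [(302, 150), (303, 152), (304, 152), (305, 151), (306, 135), (307, 106), (308, 71), (309, 53), (310, 48), (311, 47), (312, 47), (313, 47), (314, 47), (315, 45), (316, 46), (317, 62), (318, 95), (319, 137), (320, 157), (321, 160), (322, 159), (323, 159)]
rod [(322, [135, 152, 157, 156, 154, 147, 138, 135, 143, 153, 158, 161, 162]), (324, [153, 157, 156, 152, 140, 127, 116, 128, 147, 159, 161, 162, 162]), (326, [156, 154, 149, 140, 136, 129, 119, 123, 145, 158, 160, 161, 160]), (330, [139, 137, 145, 153, 157, 144, 126, 115, 128, 152, 161, 162, 161]), (336, [157, 158, 155, 158, 158, 154, 135, 121, 115, 136, 154, 162, 160])]
```

```bash
cat > g.py <<'E'
from h import *
H=.0201
def bore(): return np.array(bot.current_ee_pos())+Ro.from_rotvec(bot.current_tool_rot()).apply([0,0,H])
def go(b,yaw,pitch=0,sp=.05):
    r=rv(yaw,pitch);bot.line_to(b-Ro.from_rotvec(r).apply([0,0,H]),r,max_speed=sp)
def dirv(yaw,pitch): return Ro.from_rotvec(rv(yaw,pitch)).apply([1,0,0])
def slide(b,yaw,pitch,n,F0,step=.002,gain=.0003,fmax=6,verb=True):
    """advance along the bore axis, giving way sideways to the contact force"""
    a=dirv(yaw,pitch)
    for k in range(n):
        go(b+a*step,yaw,pitch);b=b+a*step
        f=F(2)-F0;ax=f@a;pe=f-ax*a
        if verb: print(k,b.round(4),"ax %.1f"%ax,"pe",pe.round(1))
        if ax<-fmax: print("axial stop");return b,False
        m=np.linalg.norm(pe)
        if m>1: b=b+pe*min(gain,.0012/m)
    return b,True
E
python3 - <<'E'
from g import *
E_=np.array([.5204,-.0337,.176]);yaw,pi=24.4,1.5;a=dirv(yaw,pi)
b=E_-.014*a
go(b,yaw,pi);bot.hold(.3)
fs=[F(1) for _ in range(8)];print(np.std(fs,0));F0=np.mean(fs,0);np.save("F0.npy",F0)
print(b,bore(),F0)
b,ok=slide(b,yaw,pi,12,F0,fmax=5)
np.save("b.npy",b);print(bot.current_clock(),bore())
s=bot.read_camera("scene");cv2.imwrite("pics/i1.png",cv2.resize(s["pixels"][150:230,285:365],(560,560),interpolation=cv2.INTER_CUBIC))
E
```

```text
[0.39949987 0.64116192 0.61096411]
[ 0.5076548  -0.03948148  0.17563352] [ 0.50762294 -0.03953981  0.17568652] [ 0.16507049  0.01560012 -1.68566427]
0 [ 0.5095 -0.0387  0.1757] ax 0.2 pe [-0.3  0.7  0. ]
1 [ 0.5113 -0.0378  0.1757] ax 0.2 pe [ 0.2 -0.3  0.1]
2 [ 0.5131 -0.037   0.1758] ax -0.2 pe [ 0.2 -0.4  0.2]
3 [ 0.5149 -0.0362  0.1758] ax 0.6 pe [ 0.5 -1.1  1.9]
4 [ 0.5169 -0.0357  0.1765] ax 0.4 pe [ 0.2 -0.6  1.6]
5 [ 0.5188 -0.035   0.177 ] ax -0.0 pe [ 0.2 -0.5  0.2]
6 [ 0.5206 -0.0342  0.1771] ax -0.3 pe [-0.1  0.1  0.7]
7 [ 0.5224 -0.0334  0.1771] ax 0.2 pe [-0.2  0.5 -0. ]
8 [ 0.5242 -0.0326  0.1772] ax -0.1 pe [-0.   0.1  0.3]
9 [ 0.5261 -0.0317  0.1772] ax 0.6 pe [-0.1  0.2  0.8]
10 [ 0.5279 -0.0309  0.1773] ax -0.8 pe [-0.3  0.6  0.1]
11 [ 0.5297 -0.0301  0.1773] ax 0.2 pe [-0.   0.1  0.4]
11.9667 [ 0.52977677 -0.03003727  0.17731111]
```

View pics/i1.png

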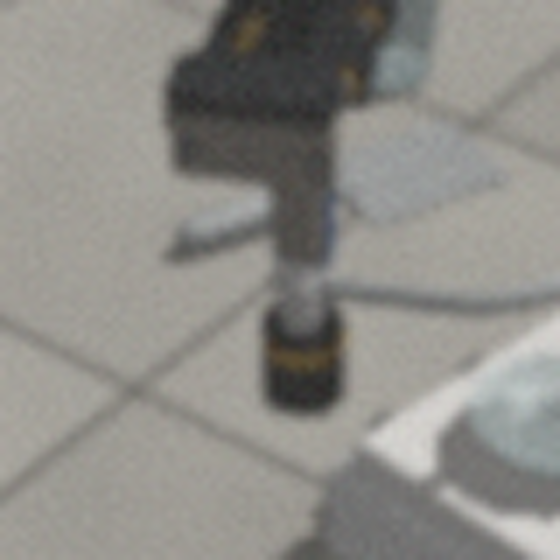

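The boss seems to be over the rod end at (305,290), with the rod entering from the right. A small probe up, down and sideways will prove it is threaded and centre it.

```bash
cat >> g.py <<'E'
def probe(b,yaw,pitch,F0,dirs,th=2.,maxd=.004):
    """centre the bore on the rod by touching both walls along each direction"""
    for d in dirs:
        d=np.array(d,float);w=[]
        for s in(1,-1):
            k=0
            while k<maxd/.0005:
                k+=1;go(b+d*s*k*.0005,yaw,pitch,.03);f=(F(3)-F0)@d*s
                if f<-th: break
            w.append(s*k*.0005)
            go(b,yaw,pitch,.05)
        print("walls",d.round(2),w);b=b+d*sum(w)/2
    go(b,yaw,pitch);return b
E
python3 - <<'E'
from g import *
b=np.load("b.npy");F0=np.load("F0.npy");yaw,pi=24.4,1.5
n=dirv(yaw+90,0)
b=probe(b,yaw,pi,F0,[[0,0,1],n]);np.save("b.npy",b);print(b,F()-F0,bot.current_clock())
E
```

```text
walls [0. 0. 1.] [0.003, -0.001]
walls [-0.41  0.91 -0.  ] [0.0015, -0.003]
[ 0.53001563 -0.03076622  0.17832408] [0.1111465  0.63032115 0.74091449] 17.9667
```

Walls are felt on all four sides, so the boss is threaded. I'll follow the rod path from the given geometry, anchored at this point, giving way sideways to contact.

```bash
cat > path.py <<'E'
from g import *
B0=np.array([.53002,-.03077,.17832]);ZR=.180;YL=-155.6;YS=-100.6
rz=lambda d:Ro.from_euler("z",d,degrees=True).as_matrix()
Or=B0-rz(YL)@[.0845,.0067,0];Or[2]=ZR
St=Or-rz(YS)@[.055,-.0067,0];St[2]=ZR
A=50*np.pi/6/1000
def at(s):
    """s from the start point: bore centre, inward yaw (deg), pitch"""
    r=lambda a:np.radians(a);drop=(ZR-B0[2])/.0845
    if s<.0595: l=np.array([.0845-s,.0067]);yw=YL
    elif s<.0595+A:
        th=(s-.0595)/.05;l=np.array([.025-.05*np.sin(th),.0067-.05*(1-np.cos(th))]);yw=YL+np.degrees(th)
    else:
        s-=.0595+A;pit=0
        if s<A: th=np.pi/6-s/.05;l=[.03+.05*np.sin(th),-.05*(1-np.cos(th)),0];yw=YS-np.degrees(th)
        else: l=[.03-(s-A),0,0];yw=YS
        return St+rz(YS)@l,yw+180,0.
    p=Or+rz(YL)@[l[0],l[1],0];p[2]=ZR-drop*l[0];return p,yw+180,np.degrees(np.arctan(drop))
def run(s,s1,o,F0,step=.003,sp=.06,fmax=6,gain=.0002):
    yprev=None
    while s<s1-1e-6:
        s=min(s+step,s1);p,y,pi=at(s);go(p+o,y,pi,sp)
        f=F(3)-F0;a=dirv(y,pi);ax=f@a;pe=f-ax*a;m=np.linalg.norm(pe)
        print("%.4f"%s,"y%.0f"%y,"ax %.1f"%ax,"side %.1f up %.1f"%(f@dirv(y+90,0),f[2]),(o*1e3).round(1))
        if ax<-fmax or m>8: print("STOP");break
        if m>1: o=o+pe*min(gain,.001/m)
    np.save("st.npy",np.r_[s,o]);return s,o
E
python3 - <<'E'
from path import *
F0=np.load("F0.npy");print(Or,St,at(.0594),at(.0596),at(.0857),at(.0858),at(.113))
s,o=run(0,.057,np.zeros(3),F0);print(bot.current_clock())
E
```

```text
[0.60420497 0.0102389  0.18      ] [0.62090796 0.06306788 0.18      ] (array([ 0.58411461, -0.0062316 ,  0.17950097]), 24.400000000000006, np.float64(1.1389849676897708)) (array([ 0.5842967 , -0.00614888,  0.17950495]), np.float64(24.514591559026172), np.float64(1.1389849676897708)) (array([0.60421927, 0.01025391, 0.18      ]), np.float64(49.42298846485514), 0.0) (array([0.60428424, 0.01032992, 0.18      ]), np.float64(49.537580023881304), 0.0) (array([0.61559915, 0.03470048, 0.18      ]), 79.4, 0.0)
0.0030 y24 ax -0.3 side 0.1 up 0.2 [0. 0. 0.]
0.0060 y24 ax 0.0 side -0.2 up 0.2 [0. 0. 0.]
0.0090 y24 ax -0.6 side -0.1 up -0.1 [0. 0. 0.]
0.0120 y24 ax -0.5 side 0.1 up -0.0 [0. 0. 0.]
0.0150 y24 ax -0.2 side -0.5 up 0.3 [0. 0. 0.]
0.0180 y24 ax 0.0 side 0.3 up 0.3 [0. 0. 0.]
0.0210 y24 ax -0.3 side 0.1 up 0.5 [0. 0. 0.]
0.0240 y24 ax 0.1 side 0.5 up 0.1 [0. 0. 0.]
0.0270 y24 ax -0.3 side -0.2 up 0.5 [0. 0. 0.]
0.0300 y24 ax -0.3 side -0.0 up 0.2 [0. 0. 0.]
0.0330 y24 ax -0.1 side -0.2 up 0.2 [0. 0. 0.]
0.0360 y24 ax 0.2 side 0.3 up -0.2 [0. 0. 0.]
0.0390 y24 ax -0.4 side 0.1 up 0.1 [0. 0. 0.]
0.0420 y24 ax 0.3 side 0.4 up 0.7 [0. 0. 0.]
0.0450 y24 ax -0.1 side 0.0 up -0.4 [0. 0. 0.]
0.0480 y24 ax -0.4 side -0.1 up 0.3 [0. 0. 0.]
0.0510 y24 ax -0.5 side 0.3 up -0.1 [0. 0. 0.]
0.0540 y24 ax -0.6 side -0.0 up 0.2 [0. 0. 0.]
0.0570 y24 ax -0.3 side -0.4 up 0.1 [0. 0. 0.]
23.1917
```

Contact-free along the straight part. Round the bend now, stopping well before the bush.

Run:
```python
from path import *
F0=np.load("F0.npy");z=np.load("st.npy")
s,o=run(z[0],.130,z[1:],F0,fmax=5);print(bot.current_clock(),bore())
```

```text
0.0600 y25 ax -0.2 side -0.1 up 0.4 [0. 0. 0.]
0.0630 y28 ax -0.1 side -0.1 up -0.5 [0. 0. 0.]
0.0660 y32 ax -0.1 side 0.1 up -0.2 [0. 0. 0.]
0.0690 y35 ax -0.2 side -0.1 up -0.4 [0. 0. 0.]
0.0720 y39 ax -0.2 side 0.8 up -0.1 [0. 0. 0.]
0.0750 y42 ax 0.4 side -0.1 up 0.0 [0. 0. 0.]
0.0780 y46 ax -0.1 side 0.2 up 0.2 [0. 0. 0.]
0.0810 y49 ax -0.4 side 0.2 up -0.3 [0. 0. 0.]
0.0840 y52 ax -0.8 side 0.2 up -0.1 [0. 0. 0.]
0.0870 y51 ax -0.6 side 0.1 up 0.5 [0. 0. 0.]
0.0900 y54 ax -0.5 side 0.5 up -0.3 [0. 0. 0.]
0.0930 y58 ax -0.1 side 0.1 up 0.5 [0. 0. 0.]
0.0960 y61 ax -0.0 side 0.1 up 0.2 [0. 0. 0.]
0.0990 y65 ax -0.2 side 0.6 up 0.1 [0. 0. 0.]
0.1020 y68 ax -0.8 side 0.1 up 0.1 [0. 0. 0.]
0.1050 y72 ax -0.2 side -0.1 up 0.8 [0. 0. 0.]
0.1080 y75 ax 0.5 side -0.1 up -0.0 [0. 0. 0.]
0.1110 y78 ax -0.0 side 0.3 up 0.2 [0. 0. 0.]
0.1140 y79 ax 0.2 side -0.2 up -0.1 [0. 0. 0.]
0.1170 y79 ax 0.2 side 0.3 up -0.1 [0. 0. 0.]
0.1200 y79 ax -0.2 side 0.4 up 0.1 [0. 0. 0.]
0.1230 y79 ax -0.0 side -0.2 up 0.6 [0. 0. 0.]
0.1260 y79 ax 0.3 side -0.0 up -0.5 [0. 0. 0.]
0.1290 y79 ax -0.3 side -0.0 up 0.4 [0. 0. 0.]
0.1300 y79 ax -0.1 side -0.1 up 0.5 [0. 0. 0.]
30.0667 [0.61873197 0.05140971 0.18001426]
```

Run:
```python
from path import *
F0=np.load("F0.npy");z=np.load("st.npy")
bot.set_gripper(0,55);print(bot.current_opening())
s,o=run(z[0],.160,z[1:],F0,fmax=4)
if s>.1599:
  hist=[]
  while s<.200:
    s+=.0007;p,y,pi=at(s);go(p+o,y,pi,.05)
    f=F(3)-F0;a=dirv(y,pi);ax=f@a;sd=f@dirv(y+90,0);hist.append(ax)
    if ax<-1.5: print("%.4f"%s,"x %.1f"%((rz(YS).T@(bore()-St))[0]*1e3),"ax %.1f side %.1f up %.1f"%(ax,sd,f[2]))
    if ax<-13 or np.hypot(sd,f[2])>9: print("STOP");break
  np.save("st.npy",np.r_[s,o])
print(bot.current_clock(),bore(),bot.current_opening())
```

```text
0.103767011421436
0.1330 y79 ax -0.1 side 0.1 up 0.4 [0. 0. 0.]
0.1360 y79 ax -0.1 side -0.2 up -0.2 [0. 0. 0.]
0.1390 y79 ax -0.0 side -0.4 up -0.4 [0. 0. 0.]
0.1420 y79 ax 0.3 side 0.7 up -0.1 [0. 0. 0.]
0.1450 y79 ax 0.2 side 0.1 up -0.2 [0. 0. 0.]
0.1480 y79 ax -0.3 side -0.2 up 0.1 [0. 0. 0.]
0.1510 y79 ax -0.6 side 0.4 up -0.1 [0. 0. 0.]
0.1540 y79 ax -0.6 side 0.4 up 0.3 [0. 0. 0.]
0.1570 y79 ax -0.1 side 0.7 up 0.3 [0. 0. 0.]
0.1600 y79 ax -0.4 side 0.3 up 0.1 [0. 0. 0.]
0.1684 x -26.6 ax -1.8 side 2.9 up -0.0
0.1691 x -26.8 ax -3.4 side 3.3 up -0.0
0.1698 x -26.9 ax -5.5 side 4.1 up 0.8
0.1705 x -26.9 ax -7.5 side 4.0 up 0.3
0.1712 x -27.1 ax -8.9 side 4.5 up 0.8
0.1719 x -27.4 ax -9.9 side 4.0 up 1.4
0.1726 x -28.0 ax -10.0 side 3.8 up 1.3
0.1733 x -28.6 ax -10.2 side 4.5 up 1.4
0.1740 x -29.3 ax -10.0 side 4.7 up 1.4
0.1747 x -30.1 ax -10.5 side 4.9 up 1.4
0.1754 x -30.7 ax -10.2 side 4.2 up 1.6
0.1761 x -31.4 ax -10.1 side 4.6 up 1.6
0.1768 x -32.2 ax -9.8 side 4.4 up 1.4
0.1775 x -32.8 ax -10.3 side 4.9 up 1.7
0.1782 x -33.5 ax -10.1 side 5.3 up 1.5
0.1789 x -34.2 ax -10.7 side 4.8 up 1.7
0.1796 x -34.9 ax -10.1 side 4.2 up 1.8
0.1803 x -35.6 ax -10.5 side 5.1 up 1.5
0.1810 x -36.3 ax -10.9 side 4.9 up 2.4
0.1817 x -37.0 ax -10.0 side 4.4 up 2.2
0.1824 x -37.7 ax -10.3 side 5.0 up 2.3
0.1831 x -38.4 ax -10.3 side 4.9 up 1.6
0.1838 x -38.9 ax -11.4 side 5.2 up 2.4
0.1845 x -38.9 ax -13.1 side 5.3 up 2.7
STOP
42.6583 [0.62770372 0.10137012 0.17994288] 0.10313549164848165
```

The bush slid 12.0 mm at about 10 N and then met a hard stop, so it is home. Now I'll relax the side and axial load, set the carrier's weight on the rod, and look.

Run:
```python
from path import *
F0=np.load("F0.npy");z=np.load("st.npy");s,o=z[0],z[1:]
def rd():
    p,y,pi=at(s);f=F(3)-F0;return f@dirv(y,pi),f@dirv(y+90,0),f[2],(rz(YS).T@(bore()-St))*1e3
y=at(s)[1];n=dirv(y+90,0)
for k in range(14):
    ax,sd,up,x=rd()
    print("ax %.1f side %.1f up %.1f"%(ax,sd,up),x.round(1))
    if ax>-1.5 and abs(sd)<1: break
    if ax<-1.5: s-=.0004
    if abs(sd)>=1: o=o+n*np.sign(sd)*.0003
    go(at(s)[0]+o,y,0,.05)
print("lower")
for k in range(10):
    o=o-[0,0,.0003];go(at(s)[0]+o,y,0,.05);ax,sd,up,x=rd()
    if up>1.3: break
print("ax %.1f side %.1f up %.1f"%(ax,sd,up),x.round(1))
np.save("st.npy",np.r_[s,o]);print(bot.current_clock())
c=bot.read_camera("scene");cv2.imwrite("pics/h1.png",cv2.resize(c["pixels"][140:220,335:415],(560,560),interpolation=cv2.INTER_CUBIC))
```

```text
ax -12.8 side 5.6 up 2.5 [-38.9  -0.3  -0.1]
ax -11.6 side 5.1 up 1.9 [-38.9  -0.4  -0.1]
ax -10.5 side 3.7 up 1.3 [-38.8  -0.4  -0.1]
ax -10.0 side 2.4 up 0.6 [-38.8  -0.4  -0. ]
ax -9.0 side 1.4 up -0.2 [-38.8  -0.4   0. ]
ax -7.2 side 0.2 up -1.1 [-38.7  -0.5  -0. ]
ax -6.5 side 0.0 up -1.0 [-38.7  -0.4   0. ]
ax -5.3 side 0.2 up -1.1 [-38.7  -0.5  -0. ]
ax -5.3 side -0.9 up -1.9 [-38.7  -0.5   0. ]
ax -4.3 side -1.4 up -1.2 [-38.6  -0.7   0.2]
ax -4.2 side -1.8 up -1.4 [-38.6  -0.7   0.3]
ax -2.4 side -0.6 up -0.3 [-38.5  -0.8   0.2]
ax -0.3 side 0.1 up 0.2 [-38.5  -1.1   0.2]
lower
ax 0.5 side 0.2 up 1.5 [-37.9  -0.9  -1. ]
47.0833
```

View pics/h1.png

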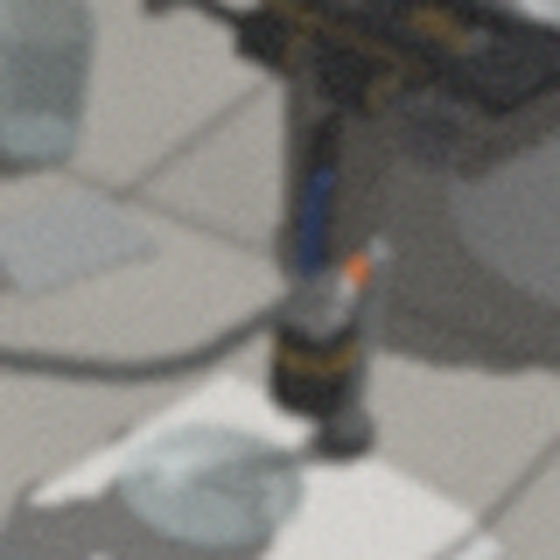

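The carrier is upright on the rod beside the orange bush (355,265). The last lowering drifted it back about 0.6–1 mm, so I'll nudge it to light contact, then release and retreat upward.

Run:
```python
from path import *
F0=np.load("F0.npy");z=np.load("st.npy");s,o=z[0],z[1:];y=at(s)[1]
for k in range(8):
    f=F(3)-F0;ax=f@dirv(y,0);x=(rz(YS).T@(bore()-St))*1e3;print("ax %.1f up %.1f"%(ax,f[2]),x.round(1))
    if ax<-2: break
    s+=.0004;go(at(s)[0]+o,y,0,.05)
bot.set_gripper(.109,3);bot.hold(.3);print(F()-F0,bot.current_grip_force())
bot.set_gripper(.3,20);bot.hold(.2)
p=np.array(bot.current_ee_pos());print(p,bot.current_opening(),F()-F0)
bot.line_to(p+[0,0,.08],max_speed=.1);bot.line_to(p+[-.12,0,.16],max_speed=.2);bot.hold(.5)
print(bot.current_clock())
c=bot.read_camera("scene");t=bot.read_camera("top")
cv2.imwrite("pics/f1.png",np.hstack([cv2.resize(c["pixels"][150:220,340:410],(400,400),interpolation=cv2.INTER_CUBIC),cv2.resize(t["pixels"][135:205,250:320],(400,400),interpolation=cv2.INTER_CUBIC)]))
```

```text
ax -0.0 up 1.7 [-37.9  -0.9  -1. ]
ax -1.0 up 2.4 [-38.1  -0.9  -1.1]
ax -1.8 up 2.3 [-38.5  -1.   -1.2]
ax -3.7 up 3.4 [-38.6  -1.   -1.2]
[-2.24985592 -1.14261708  2.44106844] 2.50492287799716
[0.62723191 0.10163443 0.19890507] 0.3029463613935643 [-0.01147287 -0.12098464  1.76176243]
51.525
```

View pics/f1.png

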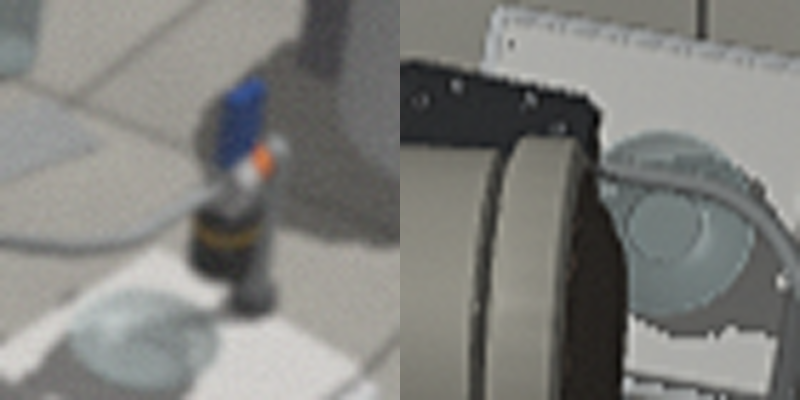

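The released carrier hangs upright by the orange bush (265,160), with the dish undisturbed. One last look from above with the arm out of the way.

Run:
```python
from path import *
p=np.array(bot.current_ee_pos());q=np.array(bot.current_joints());q[0]-=.6
bot.set_joints(q);bot.hold(.2);print(bot.current_clock(),F())
c=bot.read_camera("scene");t=bot.read_camera("top")
cv2.imwrite("pics/f2.png",np.hstack([cv2.resize(c["pixels"][160:210,355:405],(400,400),interpolation=cv2.INTER_CUBIC),cv2.resize(t["pixels"][140:190,250:300],(400,400),interpolation=cv2.INTER_CUBIC)]))
```

```text
52.9917 [ 0.43357965 -0.36079351  0.261536  ]
```

View pics/f2.png

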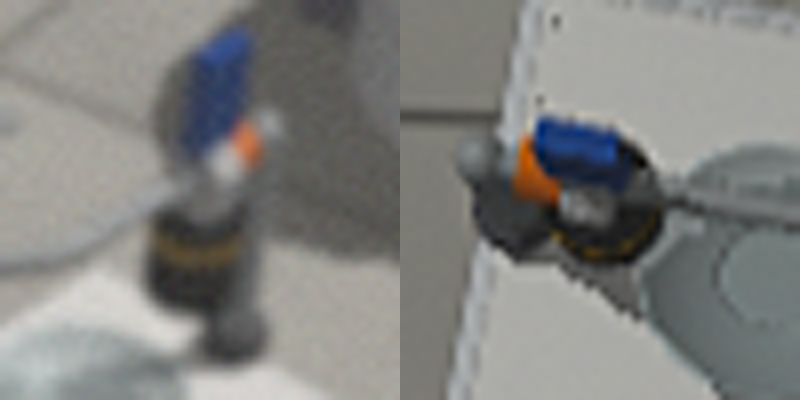

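The boss (585,205) abuts the orange bush (540,170), with the tab over the head as perspective predicts. The carrier is upright and free.

```bash
python3 -c "
from workcell import bot
print(bot.job_done())"
```

```text
the job is handed in; nothing more can be done
None
```

I handed the job in at about 53 s: the bush is driven home (12.0 mm of travel to a hard stop), the released carrier hangs upright on the rod against it, and the dish and glassware were not touched.

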